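# Slide a specimen puck into the empty recess of its holder

## Task

The loose blue specimen puck lies on the deck of the grey aluminium holder plate. Without picking it up, push it across the deck with the fingers until it drops into the one empty recess, the one ringed in yellow, and sits flat on the bottom; then take the hand away. Leave the two black pucks seated in their recesses, and leave the other things on the bench where they stand.

Things in the scene. Friction and masses are not known exactly. Their poses are not given: they have to be found in the camera images.
- puck_blue: the loose puck: a round blue resin disc with a small steel rectangle in its upper face, 40 mm in diameter, 16 mm tall, about 60 g; origin at the centre of its underside, z up. It starts lying flat on the deck of the holder, on the half nearer the robot.
- holder: grey aluminium plate fixed to the bench, 160 mm along its x (away from the robot, within 15 degrees), 240 mm along its y; origin at the centre of its underside, on the bench. Deck 18 mm above the bench; a 4 mm wide steel fence stands 3 mm above the deck round the far and both side edges, the near edge is open. Three round recesses in a row at x = +35 mm, y = -66, 0, +66 mm; two hold black pucks.
- yellow_ring: thin flat yellow ring painted on the deck round the empty recess (any of the three), 46 to 56 mm in diameter, no obstacle; origin at the centre of that recess at deck height, 18 mm above the bench. Each recess is 43 mm in diameter and 7 mm deep (bottom 11 mm above the bench), so a seated puck stands 9 mm above the deck.
- puck_black_a: black puck of the same size as the blue one, sitting loose in one of the recesses; origin at the centre of its underside
- puck_black_b: black puck of the same size, sitting loose in another recess; origin at the centre of its underside
- beaker: bystander: small clear beaker, 62 mm wide, 80 mm tall, standing to the left of the holder; origin at the centre of its underside
- jar: bystander: sample jar with a teal lid, 59 mm in diameter, 65 mm tall, beyond the holder; origin at the centre of its underside
- petri: bystander: lidded petri dish, 61 mm in diameter, 15 mm tall, near the front edge of the bench to the right; origin at the centre of its underside
- spatula: bystander: steel spatula with a black handle, 184 mm long, 8 mm tall, lying along the front edge of the bench to the left; origin at the middle of its underside
- amber: bystander: small brown bottle with a white cap, 40 mm in diameter, 78 mm tall, near the front edge of the bench to the right; origin at the centre of its underside
Not all that is in view belongs to the job. What is shaped like the puck_black_b but orange, purple or red is not meant.

How it is judged:
At the end, for the whole second after the job is handed in: Blue puck at rest in the yellow-ringed recess: within 4 mm of its centre, underside 9 to 13.5 mm above the bench, level within 0.06 rad. Black pucks within 5 mm of where they sat, level within 0.06 rad. Other things upright (0.3 rad), within 20 mm of where they stood (horizontal distance between puck_blue and yellow_ring below 0.004 m and height (world z) of puck_blue between 0.009 and 0.0135 m and angle between each of puck_blue, puck_black_a, puck_black_b's own z axis and vertical below 0.06 rad and linear speed of puck_blue below 0.01 m/s and distance of each of puck_black_a, puck_black_b from where it was at the start of the episode below 0.005 m and distance of each of beaker, jar, petri, spatula, amber from where it was at the start of the episode below 0.02 m and angle between each of beaker, jar, petri, spatula, amber's own z axis and vertical below 0.3 rad); the robot touches nothing.
It fails at once if the blue puck is lifted: its underside rises more than 8 mm above the deck (height (world z) of puck_blue above 0.026 m).
It fails at once if the blue puck is tipped over (more than 0.6 rad) (angle between puck_blue's own z axis and vertical above 0.6 rad).
It fails at once if the blue puck is pushed off the holder (height (world z) of puck_blue below 0.006 m).
It fails at once if a black puck is lifted or knocked out of its recess (moves more than 6 mm) (distance of any of puck_black_a, puck_black_b from where it was at the start of the episode above 0.006 m).
It fails at once if a bystander is moved by more than 20 mm (distance of any of beaker, jar, petri, spatula, amber from where it was at the start of the episode above 0.02 m).
It also fails if it takes over 48 s, if anything falls off the work surface, if the arm or the gripper's body presses on something with over 40 N, if the wrist force passes 120 N, or if a joint passes its speed limit or range.

## Robot

A 7-joint arm with a two-finger parallel gripper is mounted at the origin on a cart in front of the work surface, level with it; the furniture and walls round the work are solid. World frame = base frame: x ahead of the robot, y to its left, z up, the work surface at z = 0. Lengths are in m, angles in rad, forces in N, time in s.
With the tool pointing down it reaches from about 0.425 to 0.825 m from the base axis. Payload 3.6 kg.
Tool frame: the origin (TCP) lies midway between the tips of the shut fingers; the grasp point (between the pads) lies bot.grip_depth behind it (bot.grip_depth is the distance from the TCP to the grasp point, in m); z points along the fingers, x is the direction in which the jaws open and shut, and the axes are right-handed (so a half turn about z gives the same grasp; the last joint's range is limited). The gripper opens to 85 mm and grips with 20 to 120 N. Pads are 22 mm wide; open, the fingers measure 114 mm over their backs; the gripper's body (76 mm by 85 mm) begins 54 mm behind the grasp point. The pads swing forward as they close: fully open they stand 13 mm farther back than shut.
Start: joints at [1.236, 0.615, -0.013, 1.423, 0.008, 1.103, -0.04], TCP at [0.198, -0.619, 0.231] pointing down, gripper open.
Joint ranges: [-3.12, 3.12], [-0.3, 2.06], [-1.34, 1.32], [0.26, 2.42], [-1.36, 4.5], [0.01, 1.98], [-2.84, 2.84]. Speed limits (rad/s): [2.79, 2.79, 3.14, 3.14, 3.14, 3.14, 3.14].

## Interface

Orientations are given as [roll, pitch, yaw] about the fixed x, y, z axes, in that order (R = Rz(yaw) Ry(pitch) Rx(roll)).
In Python, from station import bot, vision gives the robot as it stands.
- The arm moves only by the tool apply_moves, never from a script. Its argument "rows" is a list of rows, each an object of numbers: "rx", "ry", "rz": the turn, a rotation vector about the world's x, y, z in rad; "dx", "dy", "dz": the shift along the world's x, y, z in cm; "fingers": the gripper's target within -1 to 1 (shut at 1, half-way at 0, fully open at -1). A call has exactly 8 rows; each row shifts and turns the pose as measured when the row begins; what a row does not reach is not made up. A row lasts 1/8 s, in which the tool goes at most 62.5 mm and 10.7 degrees, less where a joint would pass 70% of its speed; a pose out of reach is approached as far as the arm can. A call is refused whole if a number of a shift passes 6.25 or a number of a turn 0.188, either way. A call with a gripper value outside its range is refused whole. The fingers move at their own pace and stop on an object; "force" is the grip in N (left out, the last holds). Time passes only in rows, so rows that do not move let the fingers close, or fill a call up. It gives the time, the measured TCP pose, the force and the opening at its end, in the units of the state.
- bot.state(): the state, without advancing time (a new reading comes with each control period).
- vision.capture(name): name is "scene" or "top"; returns the picture (420x560x3 uint8, blue, green, red); there is no depth.
- vision.camera_model(name): a dict with "camera_matrix" (3x3 intrinsics, pixels), "origin" and "orientation" of the camera in the world. Camera axes: x right, y down, z forward; pixel columns grow to the right and rows downward; lengths in m; the calibration is good to about 2 mm. A picture is of the moment at which its call begins. camera_model takes no time and is no camera call.
- bot.job_done(): hands the job in, once; it reports no verdict.
The state is a dict: "time": time; "qpos": joint angles; "dq": joint speeds; "joint_efforts": joint torques, N m; "tcp_pos": TCP position; "tcp_rot": TCP orientation; "ft_force": force on the tool from outside, world axes, zero at the start; "moment": the same for the moment, N m; "width": finger opening in m.
Only numpy, scipy, OpenCV 4.12 (cv2) and the standard library are available. Lean on these libraries where they do the work, as an engineer would, in place of code of your own. Each camera call takes 0.05 s, during which the arm holds its last target.

## Working session

There is one attempt and no reset: what is moved stays moved. The work goes in short steps, Python scripts to look and compute and a tool call to move; the robot and the scene stay as the last step left them, time stands still between calls to the robot, and variables do not carry over. Pictures are saved under pics/ and viewed, and the job is handed in when it is done.

Besides the shell and the picture viewer there is one more tool, called after "Call:" by a JSON object that holds its "fn" and its "kwargs", one argument or row to a line. apply_moves: Moves the arm, as the interface text tells. Its arguments: {"type":"object","properties":{"rows":{"type":"array"},"force":{"type":"number"}},"required":["rows"]}

```bash
mkdir -p pics; ls; python3 - <<'E'
from station import bot, vision
import cv2
s=bot.state();print(s,bot.grip_depth)
for n in("scene","top"):
    cv2.imwrite(f"pics/{n}0.png",vision.capture(n));print(vision.camera_model(n))
E
```

```text
pics
{'time': 0.0, 'qpos': array([ 1.23548351,  0.61590596, -0.01263631,  1.42490124,  0.00808506,
        1.10338037, -0.04038138]), 'dq': array([-1.20652621e-03,  2.10939174e-03, -2.95672854e-05, -6.57797197e-04,
        1.10911301e-03,  2.15155050e-03,  4.98357444e-04]), 'joint_efforts': array([ 6.76558520e-04, -4.69205475e+01,  2.59320159e-01, -1.71028358e+01,
        1.00210507e-02,  9.72977083e-03, -1.90470082e-06]), 'tcp_pos': array([ 0.19734544, -0.61852079,  0.2301459 ]), 'tcp_rot': array([ 3.14158122e+00,  2.54535231e-03, -1.26188883e+00]), 'ft_force': array([ 0.37686629,  0.22645417, -0.87118775]), 'moment': array([-0.03596037, -0.03105081, -0.00564951]), 'width': 0.08535309932274435} 0.0187
{'camera_matrix': array([[467.05335288,   0.        , 280.34526006],
       [  0.        , 467.05335288, 208.44205154],
       [  0.        ,   0.        ,   1.        ]]), 'origin': array([0.08953565, 0.68152934, 0.82185664]), 'orientation': array([-2.33253243, -0.01784605, -2.51493963])}
{'camera_matrix': array([[438.60016796,   0.        , 277.12613613],
       [  0.        , 438.60016796, 204.80199679],
       [  0.        ,   0.        ,   1.        ]]), 'origin': array([0.30309025, 0.02450606, 1.26218597]), 'orientation': array([-2.92905315,  0.00429406, -1.61950664])}
```

View pics/scene0.png

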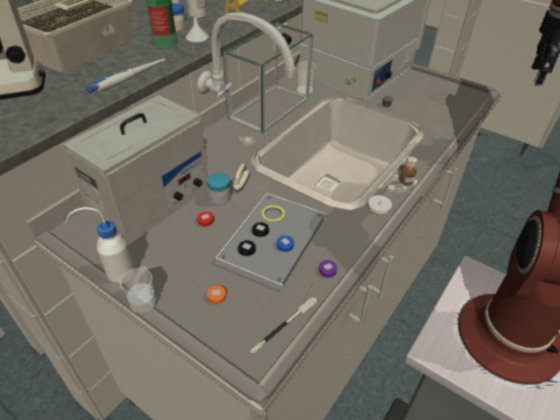

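View pics/top0.png

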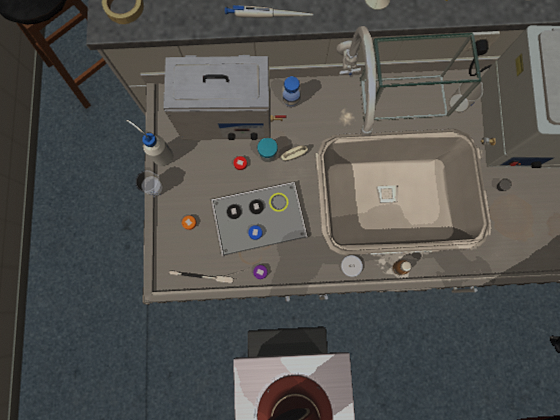

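```bash
cat > h.py <<'E'
import numpy as np, cv2
from scipy.spatial.transform import Rotation as R
from station import bot, vision
def cam(n):
    m=vision.camera_model(n); return m["camera_matrix"],m["origin"],R.from_euler("xyz",m["orientation"]).as_matrix()
def ray(n,uv,z):
    K,o,r=cam(n); d=r@np.linalg.inv(K)@np.array([uv[0],uv[1],1.]); return o+d*(z-o[2])/d[2]
def proj(n,p):
    K,o,r=cam(n); q=K@(r.T@(np.asarray(p)-o)); return q[:2]/q[2]
E
python3 - <<'E'
import cv2
a=cv2.imread("pics/top0.png")[170:270,200:320];cv2.imwrite("pics/ct.png",cv2.resize(a,None,fx=6,fy=6,interpolation=cv2.INTER_CUBIC)[:600])
a=cv2.imread("pics/scene0.png")[190:290,205:335];cv2.imwrite("pics/cs.png",cv2.resize(a,None,fx=6,fy=6,interpolation=cv2.INTER_CUBIC))
E
```

```text
(no output)
```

View pics/ct.png

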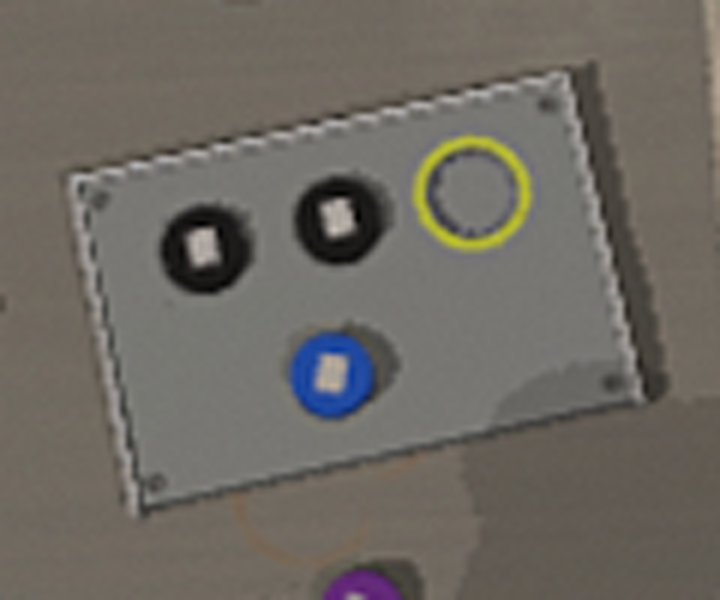

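View pics/cs.png

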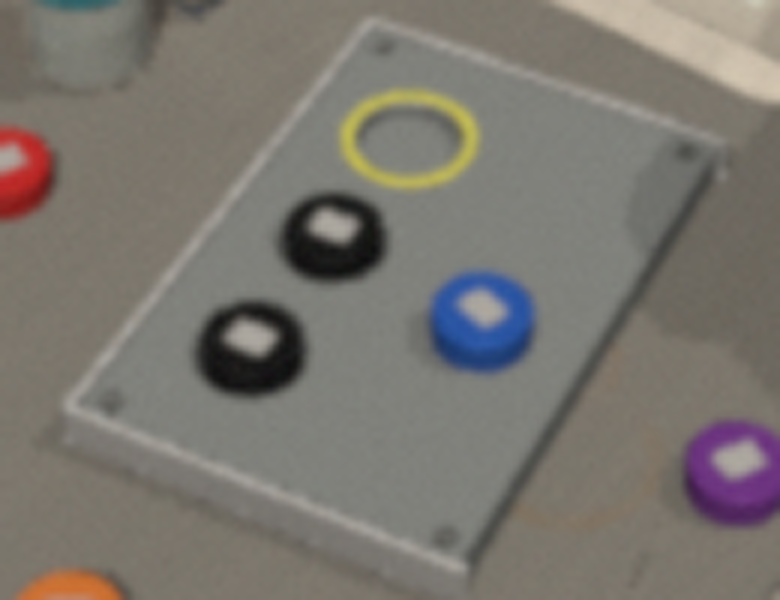

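```bash
python3 - <<'E'
from h import *
t=lambda u,v:((u+.5)/6-.5+200,(v+.5)/6-.5+170)
s=lambda u,v:((u+.5)/6-.5+205,(v+.5)/6-.5+190)
def p(l,n,uv,z): print(l,n,ray(n,uv,z).round(4))
p("ring","top",t(472,193),.018);p("ring","scene",s(410,139),.018)
p("blue","top",t(332,375),.034);p("blue","scene",s(482,307),.034)
p("ba","top",t(205,249),.027);p("bb","top",t(340,219),.027)
p("bb","scene",s(333,227),.027);p("ba","scene",s(251,340),.027)
for c in((72,178),(572,70)):p("far","top",t(*c),.021)
for c in((640,400),(138,512)):p("near","top",t(*c),.018)
# top-image colour segmentation
for n in("top","scene"):
    im=cv2.imread(f"pics/{n}0.png");h=cv2.cvtColor(im,cv2.COLOR_BGR2HSV)
    y=cv2.inRange(h,(22,110,80),(38,255,255))
    x0,x1,y0,y1=(260,300,185,220) if n=="top" else (255,290,200,225)
    pts=cv2.findNonZero(y[y0:y1,x0:x1])+np.array([x0,y0])
    e=cv2.fitEllipse(pts);p("ringfit",n,e[0],.018)
    b=cv2.inRange(h,(105,120,50),(125,255,255))
    x0,x1,y0,y1=(240,275,220,245) if n=="top" else (270,300,230,258)
    pts=cv2.findNonZero(b[y0:y1,x0:x1])+np.array([x0,y0]);c,r=cv2.minEnclosingCircle(pts.astype('float32'));print(c,r);p("bluefit",n,c,.033)
for n,q in(("petri",(352,266)),("amber",(402,268)),("purple",(261,271)),("jar",(267,147)),("faucet",(367,125))):p(n,"top",q,.02)
E
```

```text
ring top [0.5804 0.0131 0.018 ]
ring scene [0.5779 0.0138 0.018 ]
blue top [0.4924 0.0834 0.034 ]
blue scene [0.4917 0.0842 0.034 ]
ba top [0.5573 0.1422 0.027 ]
bb top [0.5688 0.0771 0.027 ]
bb scene [0.567  0.0795 0.027 ]
ba scene [0.5555 0.1451 0.027 ]
far top [0.5968 0.2061 0.021 ]
far top [ 0.6388 -0.0387  0.021 ]
near top [ 0.4756 -0.0619  0.018 ]
near top [0.4341 0.1782 0.018 ]
ringfit top [0.5804 0.0131 0.018 ]
(254.7058868408203, 232.14706420898438) 6.974156379699707
bluefit top [0.4924 0.0841 0.033 ]
ringfit scene [0.5783 0.0143 0.018 ]
(284.8385925292969, 243.08267211914062) 8.42307186126709
bluefit scene [0.4882 0.0894 0.033 ]
petri top [ 0.3849 -0.1848  0.02  ]
amber top [ 0.3725 -0.3244  0.02  ]
purple top [0.3835 0.0712 0.02  ]
jar top [0.7487 0.0384 0.02  ]
faucet top [ 0.8033 -0.2657  0.02  ]
```

Call:
{"fn": "apply_moves", "kwargs": {
  "rows": [
    {"dx": 3.2,"dy": 3,"rz": 0.17,"fingers": 0.43},
    {"dx": 3.2,"dy": 3,"rz": 0.18,"fingers": 0.43},
    {"dx": 3.2,"dy": 3,"rz": 0.18,"fingers": 0.43},
    {"dx": 3.2,"dy": 3,"rz": 0.18,"fingers": 0.43},
    {"dx": 3.2,"dy": 3,"rz": 0.18,"fingers": 0.43},
    {"dx": 3.2,"dy": 3,"rz": 0.18,"fingers": 0.43},
    {"dx": 3.2,"dy": 3,"rz": 0.18,"fingers": 0.43},
    {"dx": 3.2,"dy": 3,"rz": 0.18,"fingers": 0.43}
  ],
  "force": 20
}}

```text
invalid input
```

Call:
{"fn": "apply_moves", "kwargs": {
  "rows": [
    {"dx": 3.2,"dy": 3,"dz": 0,"rx": 0,"ry": 0,"rz": 0.17,"fingers": 0.43},
    {"dx": 3.2,"dy": 3,"dz": 0,"rx": 0,"ry": 0,"rz": 0.18,"fingers": 0.43},
    {"dx": 3.2,"dy": 3,"dz": 0,"rx": 0,"ry": 0,"rz": 0.18,"fingers": 0.43},
    {"dx": 3.2,"dy": 3,"dz": 0,"rx": 0,"ry": 0,"rz": 0.18,"fingers": 0.43},
    {"dx": 3.2,"dy": 3,"dz": 0,"rx": 0,"ry": 0,"rz": 0.18,"fingers": 0.43},
    {"dx": 3.2,"dy": 3,"dz": 0,"rx": 0,"ry": 0,"rz": 0.18,"fingers": 0.43},
    {"dx": 3.2,"dy": 3,"dz": 0,"rx": 0,"ry": 0,"rz": 0.18,"fingers": 0.43},
    {"dx": 3.2,"dy": 3,"dz": 0,"rx": 0,"ry": 0,"rz": 0.18,"fingers": 0.43}
  ],
  "force": 20
}}

```text
time: 1.1
tcp_pos: [0.4527, -0.3725, 0.2257]
tcp_rot: [3.14, 0.01, 0.204]
ft_force: [0.3, 0.6, 0.1]
width: 0.0243
```

Call:
{"fn": "apply_moves", "kwargs": {
  "rows": [
    {"dx": 0.4,"dy": 5,"dz": 0,"rx": 0,"ry": 0,"rz": 0,"fingers": 0.43},
    {"dx": 0.4,"dy": 6,"dz": 0,"rx": 0,"ry": 0,"rz": 0,"fingers": 0.43},
    {"dx": 0.4,"dy": 6,"dz": 0,"rx": 0,"ry": 0,"rz": 0,"fingers": 0.43},
    {"dx": 0.4,"dy": 6,"dz": 0,"rx": 0,"ry": 0,"rz": 0,"fingers": 0.43},
    {"dx": 0.4,"dy": 6,"dz": 0,"rx": 0,"ry": 0,"rz": 0,"fingers": 0.43},
    {"dx": 0.4,"dy": 6,"dz": 0,"rx": 0,"ry": 0,"rz": -0.03,"fingers": 0.43},
    {"dx": 0.4,"dy": 6,"dz": 0,"rx": 0,"ry": 0,"rz": 0,"fingers": 0.43},
    {"dx": 0.4,"dy": 5,"dz": 0,"rx": 0,"ry": 0,"rz": 0,"fingers": 0.43}
  ]
}}

```text
time: 2.1
tcp_pos: [0.4849, 0.1005, 0.2229]
tcp_rot: [3.142, 0.009, 0.171]
ft_force: [1.2, -0.4, 0.3]
width: 0.0243
```

Call:
{"fn": "apply_moves", "kwargs": {
  "rows": [
    {"dx": 0,"dy": 3.9,"dz": 0,"rx": 0,"ry": 0,"rz": 0,"fingers": 0.43},
    {"dx": 0,"dy": 0,"dz": -4,"rx": 0,"ry": -0.009,"rz": 0,"fingers": 0.43},
    {"dx": 0,"dy": 0,"dz": -4,"rx": 0,"ry": 0,"rz": 0,"fingers": 0.43},
    {"dx": 0,"dy": 0,"dz": -4,"rx": 0,"ry": 0,"rz": 0,"fingers": 0.43},
    {"dx": 0,"dy": 0,"dz": -3,"rx": 0,"ry": 0,"rz": 0,"fingers": 0.43},
    {"dx": 0,"dy": 0,"dz": -2,"rx": 0,"ry": 0,"rz": 0,"fingers": 0.43},
    {"dx": 0,"dy": 0,"dz": 0,"rx": 0,"ry": 0,"rz": 0,"fingers": 0.43},
    {"dx": 0,"dy": 0,"dz": 0,"rx": 0,"ry": 0,"rz": 0,"fingers": 0.43}
  ]
}}

```text
time: 3.1
tcp_pos: [0.4835, 0.1475, 0.0478]
tcp_rot: [-3.14, -0.001, 0.182]
ft_force: [-0.5, -0.2, -0.1]
width: 0.0242
```

```bash
cat > snap.py <<'E'
from h import *
import sys
k=sys.argv[1]
a=vision.capture("scene")[180:290,200:340];b=vision.capture("top")[165:275,190:330]
im=np.vstack([cv2.resize(x,None,fx=5.5,fy=5.5,interpolation=cv2.INTER_CUBIC)[:600] for x in (a,)])
cv2.imwrite(f"pics/s{k}.png",im[:600,:800]);cv2.imwrite(f"pics/t{k}.png",cv2.resize(b,None,fx=5,fy=5,interpolation=cv2.INTER_CUBIC))
s=bot.state();print(s["tcp_pos"].round(4),s["tcp_rot"].round(3),s["ft_force"].round(1),s["time"])
E
python3 snap.py 1
```

```text
[0.4837 0.1475 0.0482] [-3.14e+00 -2.00e-03  1.82e-01] [0.  0.4 0.2] 3.2
```

View pics/s1.png

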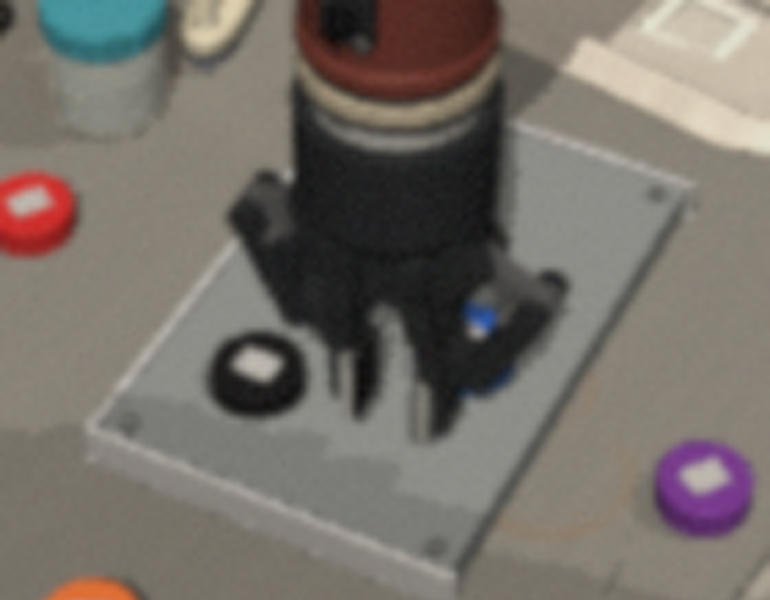

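View pics/t1.png

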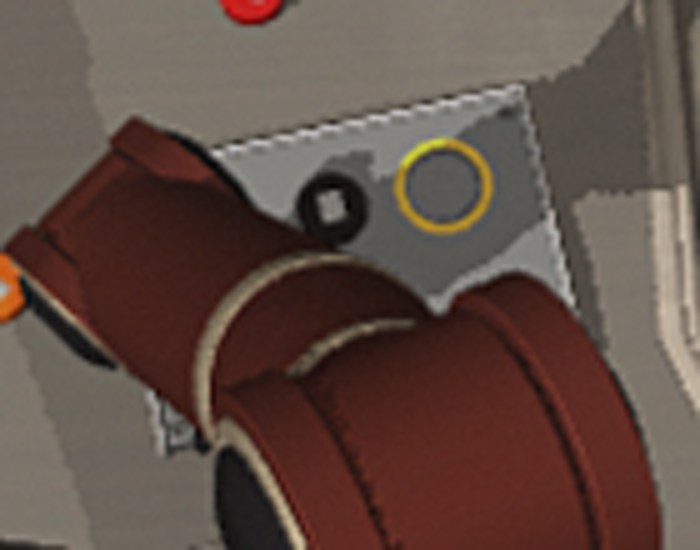

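Call:
{"fn": "apply_moves", "kwargs": {
  "rows": [
    {"dx": -0.25,"dy": 0,"dz": -1.5,"rx": 0,"ry": 0,"rz": -0.009,"fingers": 0.43},
    {"dx": 0,"dy": 0,"dz": -0.6,"rx": 0,"ry": 0,"rz": 0,"fingers": 0.43},
    {"dx": 0,"dy": 0,"dz": -0.3,"rx": 0,"ry": 0,"rz": 0,"fingers": 0.43},
    {"dx": 0,"dy": 0,"dz": 0,"rx": 0,"ry": 0,"rz": 0,"fingers": 0.43},
    {"dx": 0.2,"dy": -1.2,"dz": 0,"rx": 0,"ry": 0,"rz": 0,"fingers": 0.43},
    {"dx": 0.1,"dy": -0.7,"dz": 0,"rx": 0,"ry": 0,"rz": 0,"fingers": 0.43},
    {"dx": 0,"dy": 0,"dz": 0,"rx": 0,"ry": 0,"rz": 0,"fingers": 0.43},
    {"dx": 0,"dy": 0,"dz": 0,"rx": 0,"ry": 0,"rz": 0,"fingers": 0.43}
  ]
}}

```text
time: 4.2
tcp_pos: [0.4878, 0.1269, 0.0274]
tcp_rot: [-3.139, -0.01, 0.171]
ft_force: [-0.1, 0.8, -0.1]
width: 0.0244
```

```bash
python3 snap.py 2
```

```text
[0.4877 0.1271 0.0274] [-3.139 -0.01   0.171] [ 0.6  0.8 -0.2] 4.3
```

View pics/s2.png

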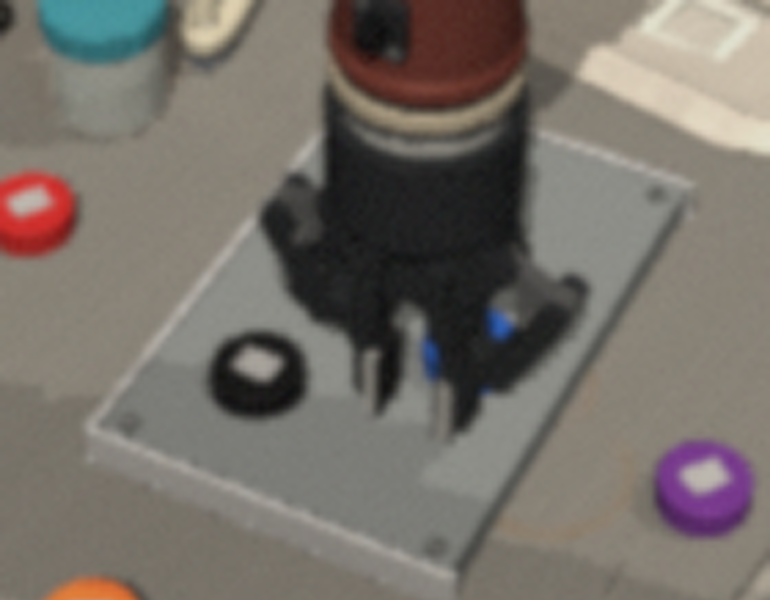

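Call:
{"fn": "apply_moves", "kwargs": {
  "rows": [
    {"dx": -0.3,"dy": 0,"dz": -0.3,"rx": 0,"ry": 0.01,"rz": 0,"fingers": 0.43},
    {"dx": 0,"dy": 0,"dz": -0.2,"rx": 0,"ry": 0,"rz": 0,"fingers": 0.43},
    {"dx": 0,"dy": -0.5,"dz": 0,"rx": 0,"ry": 0,"rz": 0,"fingers": 0.43},
    {"dx": 0,"dy": -0.5,"dz": 0,"rx": 0,"ry": 0,"rz": 0,"fingers": 0.43},
    {"dx": 0.1,"dy": -0.5,"dz": 0,"rx": 0,"ry": 0,"rz": 0,"fingers": 0.43},
    {"dx": 0.1,"dy": -0.5,"dz": 0,"rx": 0,"ry": 0,"rz": 0,"fingers": 0.43},
    {"dx": 0.1,"dy": -0.5,"dz": 0,"rx": 0,"ry": 0,"rz": 0,"fingers": 0.43},
    {"dx": 0,"dy": 0,"dz": 0,"rx": 0,"ry": 0,"rz": 0,"fingers": 0.43}
  ]
}}

```text
time: 5.3
tcp_pos: [0.4877, 0.1005, 0.022]
tcp_rot: [-3.137, 0.0, 0.171]
ft_force: [0.5, -0.7, 0.1]
width: 0.0243
```

```bash
python3 snap.py 3
```

```text
[0.4876 0.1012 0.022 ] [-3.137  0.     0.172] [-0.  -0.5  0.5] 5.4
```

View pics/s3.png

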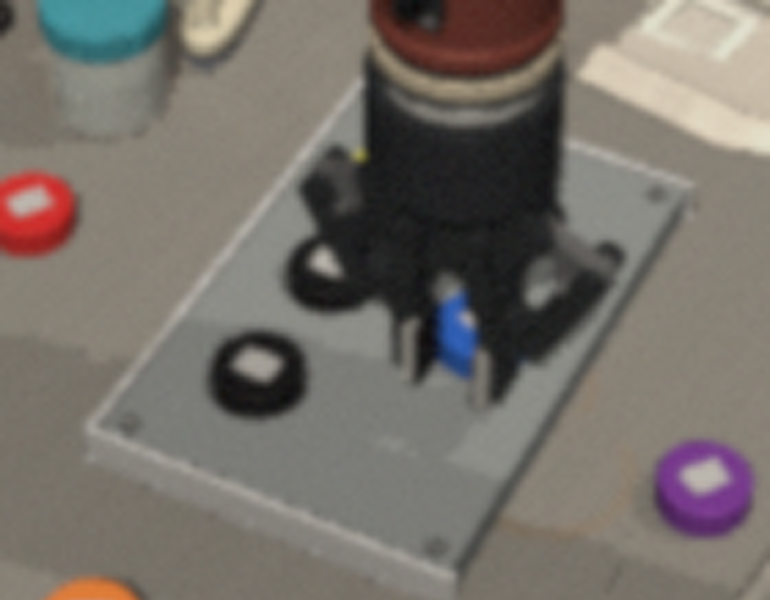

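Call:
{"fn": "apply_moves", "kwargs": {
  "rows": [
    {"dx": 0.1,"dy": -0.6,"dz": 0,"rx": 0,"ry": 0,"rz": 0,"fingers": 0.43},
    {"dx": 0.1,"dy": -0.6,"dz": 0,"rx": 0,"ry": 0,"rz": 0,"fingers": 0.43},
    {"dx": 0.1,"dy": -0.6,"dz": 0,"rx": 0,"ry": 0,"rz": 0,"fingers": 0.43},
    {"dx": 0.1,"dy": -0.6,"dz": 0,"rx": 0,"ry": 0,"rz": 0,"fingers": 0.43},
    {"dx": 0.1,"dy": -0.6,"dz": 0,"rx": 0,"ry": 0,"rz": 0,"fingers": 0.43},
    {"dx": 0.1,"dy": -0.6,"dz": 0,"rx": 0,"ry": 0,"rz": 0,"fingers": 0.43},
    {"dx": 0.1,"dy": -0.6,"dz": 0,"rx": 0,"ry": 0,"rz": 0,"fingers": 0.43},
    {"dx": 0.1,"dy": -0.5,"dz": 0,"rx": 0,"ry": 0,"rz": 0,"fingers": 0.43}
  ]
}}

```text
time: 6.4
tcp_pos: [0.496, 0.0517, 0.022]
tcp_rot: [-3.136, -0.0, 0.173]
ft_force: [-1.4, 0.7, -0.2]
width: 0.0241
```

```bash
python3 snap.py 4
```

```text
[0.4961 0.0511 0.022 ] [-3.137  0.     0.172] [-0.  -0.5 -0.2] 6.5
```

View pics/s4.png

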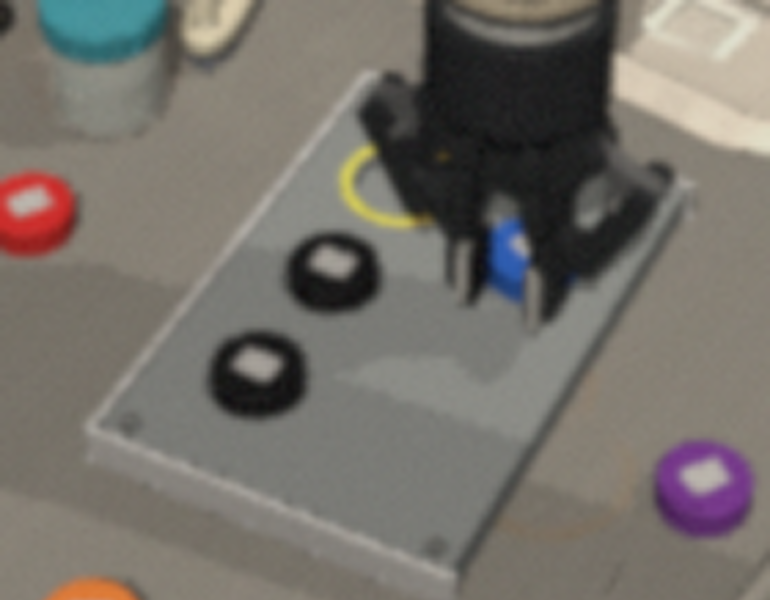

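Call:
{"fn": "apply_moves", "kwargs": {
  "rows": [
    {"dx": 0.1,"dy": -0.6,"dz": 0,"rx": 0,"ry": 0,"rz": 0,"fingers": 0.43},
    {"dx": 0.1,"dy": -0.6,"dz": 0,"rx": 0,"ry": 0,"rz": 0,"fingers": 0.43},
    {"dx": 0.1,"dy": -0.6,"dz": 0,"rx": 0,"ry": 0,"rz": 0,"fingers": 0.43},
    {"dx": 0.1,"dy": -0.4,"dz": 0,"rx": 0,"ry": 0,"rz": 0,"fingers": 0.43},
    {"dx": 0,"dy": -0.1,"dz": 0,"rx": 0,"ry": 0,"rz": 0,"fingers": 0.43},
    {"dx": -0.2,"dy": 1.2,"dz": 0,"rx": 0,"ry": 0,"rz": 0,"fingers": 0.43},
    {"dx": -0.3,"dy": 1.8,"dz": 1.5,"rx": 0,"ry": 0,"rz": 0,"fingers": 0.43},
    {"dx": 0,"dy": 0,"dz": 3,"rx": 0,"ry": 0,"rz": 0,"fingers": 0.43}
  ]
}}

```text
time: 7.5
tcp_pos: [0.4932, 0.0607, 0.0674]
tcp_rot: [-3.135, 0.004, 0.175]
ft_force: [0.2, -0.1, 0.6]
width: 0.0242
```

```bash
python3 snap.py 5
```

```text
[0.4961 0.06   0.07  ] [-3.136 -0.004  0.173] [ 0.8 -0.5 -0.4] 7.6
```

View pics/s5.png

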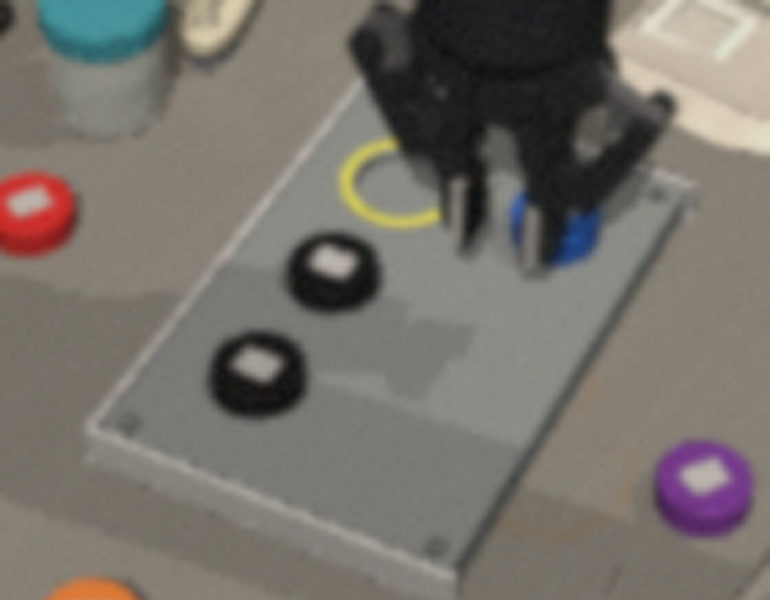

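View pics/t5.png

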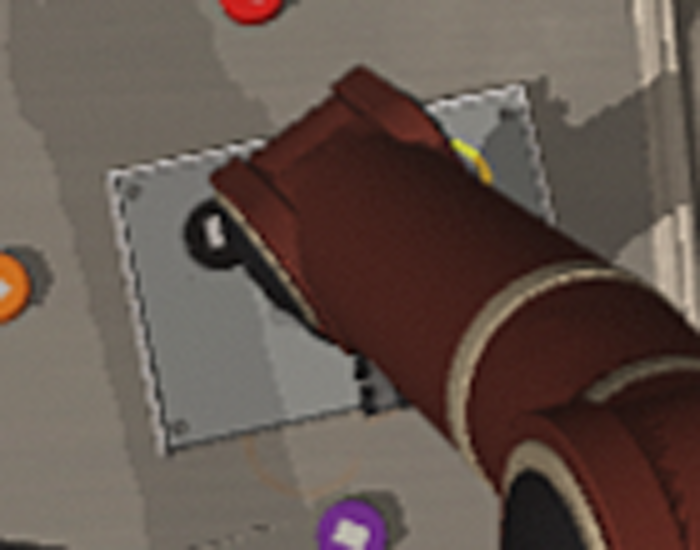

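Call:
{"fn": "apply_moves", "kwargs": {
  "rows": [
    {"dx": -0.5,"dy": -0.8,"dz": 1,"rx": 0,"ry": 0,"rz": -0.17,"fingers": 0.43},
    {"dx": -0.5,"dy": -0.8,"dz": 0,"rx": 0,"ry": 0,"rz": -0.175,"fingers": 0.43},
    {"dx": -0.5,"dy": -0.8,"dz": 0,"rx": 0,"ry": 0,"rz": -0.175,"fingers": 0.43},
    {"dx": -0.5,"dy": -0.8,"dz": 0,"rx": 0,"ry": 0,"rz": -0.175,"fingers": 0.43},
    {"dx": -0.5,"dy": -0.8,"dz": 0,"rx": 0,"ry": 0,"rz": -0.175,"fingers": 0.43},
    {"dx": -0.5,"dy": -0.8,"dz": 0,"rx": 0,"ry": 0,"rz": -0.175,"fingers": 0.43},
    {"dx": -0.5,"dy": -0.8,"dz": 0,"rx": 0,"ry": 0,"rz": -0.175,"fingers": 0.43},
    {"dx": -0.5,"dy": -0.8,"dz": 0,"rx": 0,"ry": 0,"rz": -0.175,"fingers": 0.43}
  ]
}}

```text
time: 8.6
tcp_pos: [0.4534, 0.0053, 0.0832]
tcp_rot: [-3.13, -0.004, -1.254]
ft_force: [0.0, 0.3, 0.1]
width: 0.0242
```

```bash
python3 snap.py 6; python3 - <<'E'
from h import *
print(ray("scene",(300,217.3),.034))
E
```

```text
[0.4529 0.0047 0.0831] [-3.132 -0.005 -1.25 ] [ 0.4  0.1 -1.6] 8.7
[0.50690414 0.00064664 0.034     ]
```

View pics/s6.png

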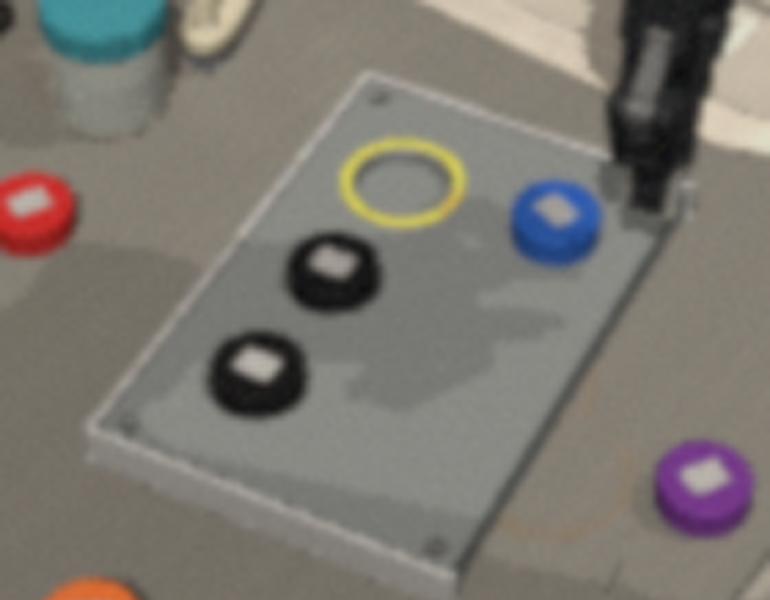

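Call:
{"fn": "apply_moves", "kwargs": {
  "rows": [
    {"dx": 0.2,"dy": -1.3,"dz": 0,"rx": 0,"ry": 0,"rz": -0.147,"fingers": 0.43},
    {"dx": 0,"dy": 0,"dz": -2,"rx": -0.01,"ry": 0,"rz": 0,"fingers": 0.43},
    {"dx": 0,"dy": 0,"dz": -2,"rx": 0,"ry": 0,"rz": 0,"fingers": 0.43},
    {"dx": 0,"dy": 0,"dz": -1,"rx": 0,"ry": 0,"rz": 0,"fingers": 0.43},
    {"dx": 0,"dy": 0,"dz": -0.5,"rx": 0,"ry": 0,"rz": 0,"fingers": 0.43},
    {"dx": 0,"dy": 0,"dz": 0,"rx": 0,"ry": 0,"rz": 0,"fingers": 0.43},
    {"dx": 0,"dy": 0,"dz": 0,"rx": 0,"ry": 0,"rz": 0,"fingers": 0.43},
    {"dx": 0,"dy": 0,"dz": 0,"rx": 0,"ry": 0,"rz": 0,"fingers": 0.43}
  ]
}}

```text
time: 9.7
tcp_pos: [0.458, -0.0028, 0.0287]
tcp_rot: [-3.126, -0.013, -1.379]
ft_force: [-0.1, -0.1, 0.6]
width: 0.0246
```

Call:
{"fn": "apply_moves", "kwargs": {
  "rows": [
    {"dx": 0.1,"dy": -0.6,"dz": -0.3,"rx": 0.01,"ry": 0.018,"rz": -0.018,"fingers": 0.43},
    {"dx": 0,"dy": 0,"dz": -0.3,"rx": 0,"ry": 0,"rz": 0,"fingers": 0.43},
    {"dx": 0,"dy": 0,"dz": 0,"rx": 0,"ry": 0,"rz": 0,"fingers": 0.43},
    {"dx": 0.5,"dy": 0.1,"dz": 0,"rx": 0,"ry": 0,"rz": 0,"fingers": 0.43},
    {"dx": 0.5,"dy": 0.1,"dz": 0,"rx": 0,"ry": 0,"rz": 0,"fingers": 0.43},
    {"dx": 0.5,"dy": 0.1,"dz": 0,"rx": 0,"ry": 0,"rz": 0,"fingers": 0.43},
    {"dx": 0,"dy": 0,"dz": 0,"rx": 0,"ry": 0,"rz": 0,"fingers": 0.43},
    {"dx": 0,"dy": 0,"dz": 0,"rx": 0,"ry": 0,"rz": 0,"fingers": 0.43}
  ]
}}

```text
time: 10.7
tcp_pos: [0.4759, -0.0061, 0.0227]
tcp_rot: [-3.141, 0.001, -1.398]
ft_force: [-0.8, -0.3, -0.4]
width: 0.0245
```

```bash
python3 snap.py 7
```

```text
[ 0.4759 -0.0061  0.0227] [-3.141e+00  1.000e-03 -1.398e+00] [ 1.1 -0.4  0.4] 10.8
```

View pics/s7.png

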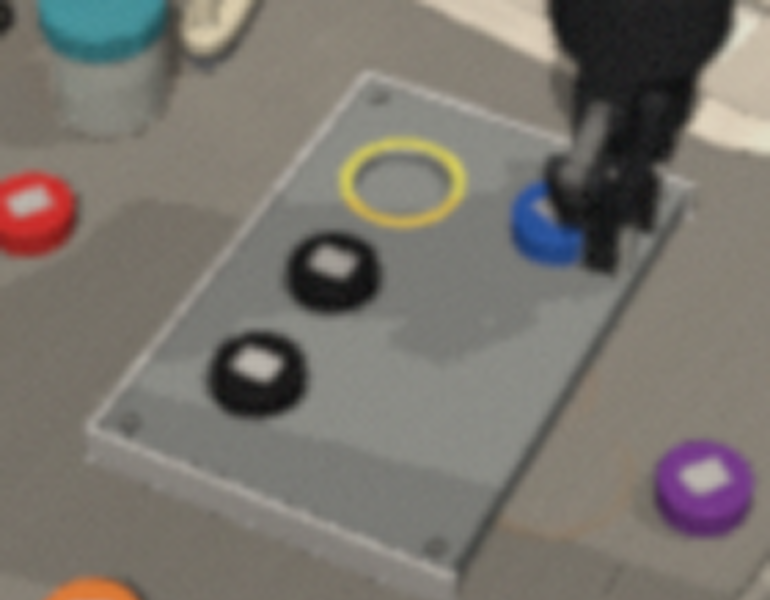

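Call:
{"fn": "apply_moves", "kwargs": {
  "rows": [
    {"dx": 0.6,"dy": 0.1,"dz": 0,"rx": 0,"ry": 0,"rz": 0,"fingers": 0.43},
    {"dx": 0.6,"dy": 0.1,"dz": 0,"rx": 0,"ry": 0,"rz": 0,"fingers": 0.43},
    {"dx": 0.6,"dy": 0.1,"dz": 0,"rx": 0,"ry": 0,"rz": 0,"fingers": 0.43},
    {"dx": 0.6,"dy": 0.1,"dz": 0,"rx": 0,"ry": 0,"rz": 0,"fingers": 0.43},
    {"dx": 0.6,"dy": 0.1,"dz": 0,"rx": 0,"ry": 0,"rz": 0,"fingers": 0.43},
    {"dx": 0.6,"dy": 0.1,"dz": 0,"rx": 0,"ry": 0,"rz": 0,"fingers": 0.43},
    {"dx": 0.6,"dy": 0.1,"dz": 0,"rx": 0,"ry": 0,"rz": 0,"fingers": 0.43},
    {"dx": 0.4,"dy": 0.1,"dz": 0,"rx": 0,"ry": 0,"rz": 0,"fingers": 0.43}
  ]
}}

```text
time: 11.8
tcp_pos: [0.5239, 0.0022, 0.0226]
tcp_rot: [3.139, 0.001, -1.399]
ft_force: [-2.2, 0.2, 0.0]
width: 0.0241
```

```bash
python3 snap.py 8
```

```text
[0.5242 0.0024 0.0226] [ 3.140e+00  1.000e-03 -1.398e+00] [ 0.6  0.1 -0.5] 11.9
```

View pics/s8.png

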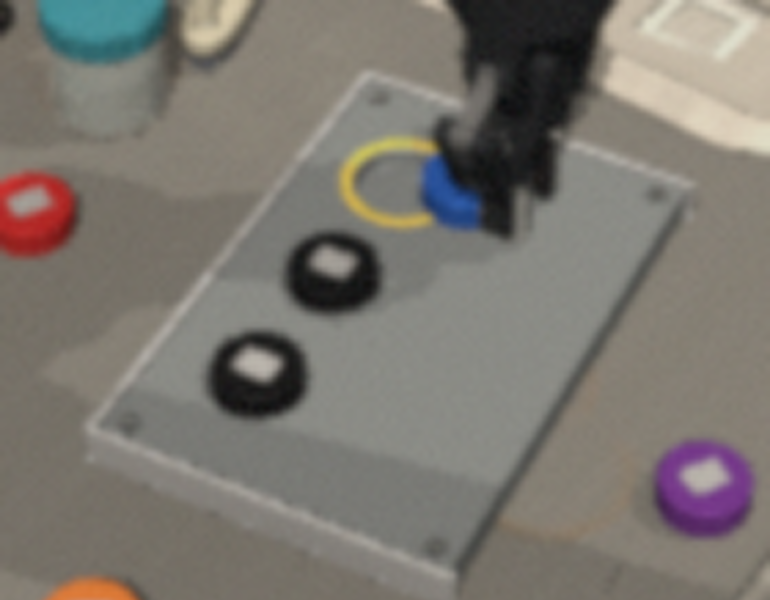

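Call:
{"fn": "apply_moves", "kwargs": {
  "rows": [
    {"dx": 0.4,"dy": 0.1,"dz": 0,"rx": 0,"ry": 0,"rz": 0,"fingers": 0.43},
    {"dx": 0.4,"dy": 0.1,"dz": 0,"rx": 0,"ry": 0,"rz": 0,"fingers": 0.43},
    {"dx": 0.4,"dy": 0.1,"dz": 0,"rx": 0,"ry": 0,"rz": 0,"fingers": 0.43},
    {"dx": 0.4,"dy": 0.1,"dz": 0,"rx": 0,"ry": 0,"rz": 0,"fingers": 0.43},
    {"dx": 0.4,"dy": 0.1,"dz": 0,"rx": 0,"ry": 0,"rz": 0,"fingers": 0.43},
    {"dx": 0.2,"dy": 0,"dz": 0,"rx": 0,"ry": 0,"rz": 0,"fingers": 0.43},
    {"dx": 0,"dy": 0,"dz": 0,"rx": 0,"ry": 0,"rz": 0,"fingers": 0.43},
    {"dx": 0,"dy": 0,"dz": 0,"rx": 0,"ry": 0,"rz": 0,"fingers": 0.43}
  ]
}}

```text
time: 12.9
tcp_pos: [0.5477, 0.0078, 0.0226]
tcp_rot: [3.14, 0.001, -1.398]
ft_force: [0.1, -0.3, 0.2]
width: 0.0246
```

```bash
python3 snap.py 9
```

```text
[0.5476 0.0077 0.0226] [ 3.140e+00  1.000e-03 -1.398e+00] [-0.7  0.3  0.8] 13.0
```

View pics/s9.png

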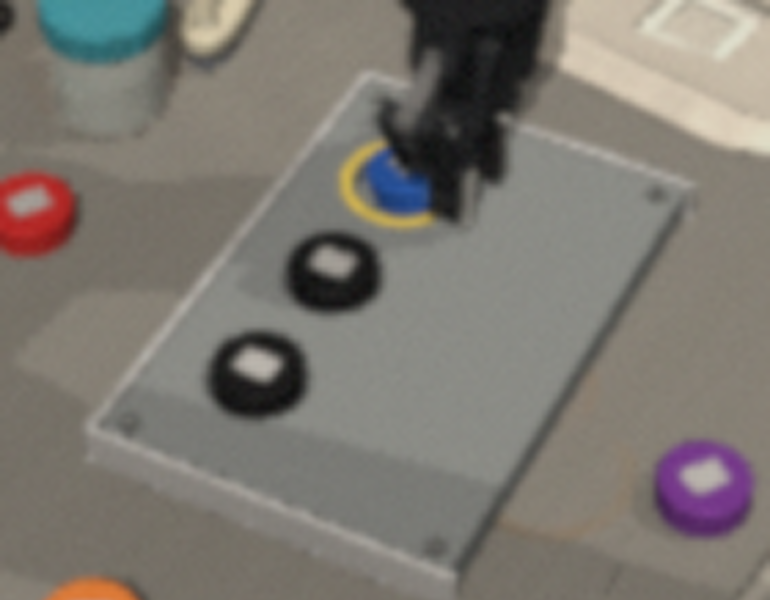

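Call:
{"fn": "apply_moves", "kwargs": {
  "rows": [
    {"dx": 0.1,"dy": 0,"dz": 0,"rx": 0,"ry": 0,"rz": 0,"fingers": 0.43},
    {"dx": 0.1,"dy": 0.1,"dz": 0,"rx": 0,"ry": 0,"rz": 0,"fingers": 0.43},
    {"dx": 0.1,"dy": 0,"dz": 0,"rx": 0,"ry": 0,"rz": 0,"fingers": 0.43},
    {"dx": 0.1,"dy": 0,"dz": 0,"rx": 0,"ry": 0,"rz": 0,"fingers": 0.43},
    {"dx": 0.1,"dy": 0,"dz": 0,"rx": 0,"ry": 0,"rz": 0,"fingers": 0.43},
    {"dx": 0,"dy": 0,"dz": 0,"rx": 0,"ry": 0,"rz": 0,"fingers": 0.43},
    {"dx": 0,"dy": 0,"dz": 0,"rx": 0,"ry": 0,"rz": 0,"fingers": 0.43},
    {"dx": 0,"dy": 0,"dz": 0,"rx": 0,"ry": 0,"rz": 0,"fingers": 0.43}
  ]
}}

```text
time: 14.0
tcp_pos: [0.5525, 0.0088, 0.0224]
tcp_rot: [3.139, 0.002, -1.398]
ft_force: [0.1, 0.2, 0.2]
width: 0.0244
```

```bash
python3 snap.py 10
```

```text
[0.5524 0.0088 0.0224] [ 3.139e+00  2.000e-03 -1.398e+00] [0.1 0.1 0.1] 14.1
```

View pics/s10.png

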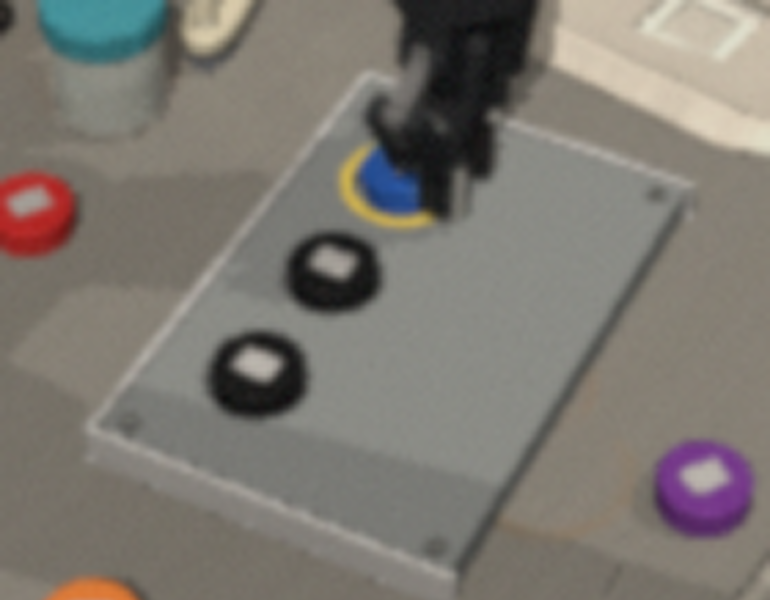

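Call:
{"fn": "apply_moves", "kwargs": {
  "rows": [
    {"dx": -0.5,"dy": -0.1,"dz": 0,"rx": 0,"ry": 0,"rz": 0,"fingers": 0.43},
    {"dx": -1,"dy": -0.2,"dz": 0,"rx": 0,"ry": 0,"rz": 0,"fingers": 0.43},
    {"dx": -2,"dy": -0.3,"dz": 0,"rx": 0,"ry": 0,"rz": 0,"fingers": 0.43},
    {"dx": -2,"dy": -0.3,"dz": 0,"rx": 0,"ry": 0,"rz": 0,"fingers": 0.43},
    {"dx": -1,"dy": -0.2,"dz": 0,"rx": 0,"ry": 0,"rz": 0,"fingers": 0.43},
    {"dx": -1,"dy": -0.2,"dz": 0,"rx": 0,"ry": 0,"rz": 0,"fingers": 0.43},
    {"dx": 0,"dy": 0,"dz": 0,"rx": 0,"ry": 0,"rz": 0,"fingers": 0.43},
    {"dx": 0,"dy": 0,"dz": 0,"rx": 0,"ry": 0,"rz": 0,"fingers": 0.43}
  ]
}}

```text
time: 15.1
tcp_pos: [0.4741, -0.0053, 0.0231]
tcp_rot: [3.141, 0.001, -1.399]
ft_force: [0.4, 1.1, 0.2]
width: 0.024
```

```bash
python3 snap.py 11
```

```text
[ 0.474  -0.0052  0.023 ] [ 3.141e+00  1.000e-03 -1.399e+00] [-0.2 -0.5 -0.7] 15.2
```

View pics/s11.png

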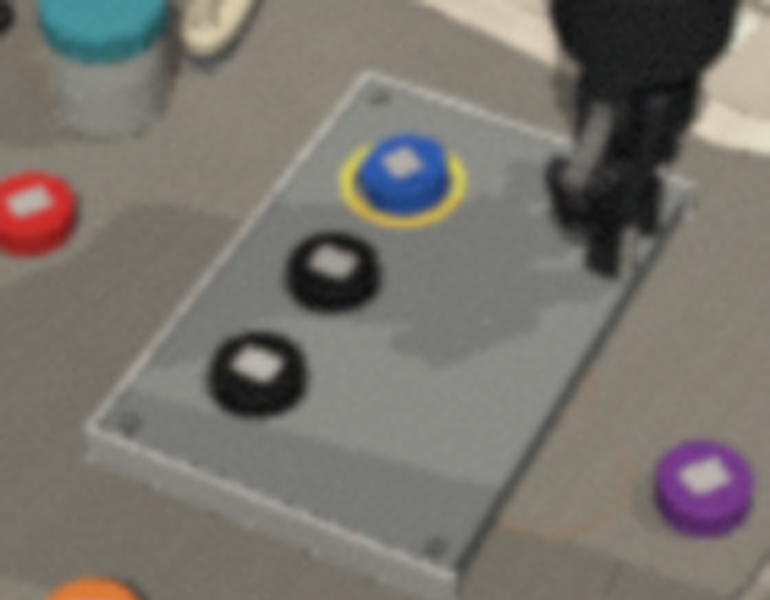

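View pics/t11.png

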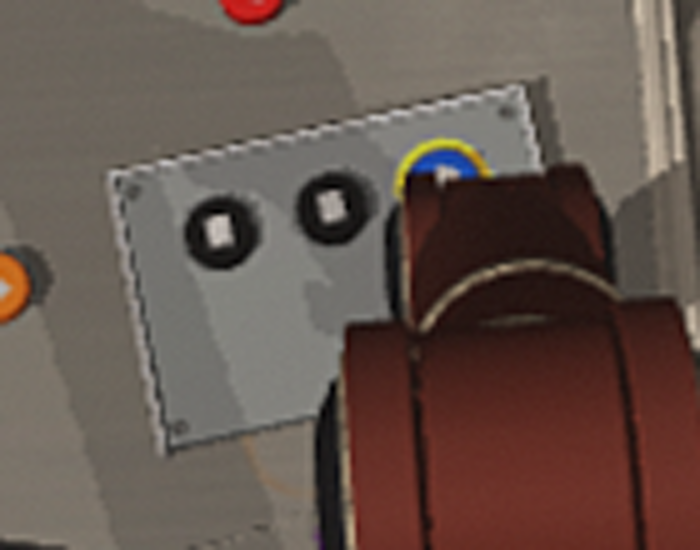

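```bash
python3 - <<'E'
from h import *
def c(p): return ((np.array(proj("scene",p))-[200,180]+.5)*5.5-.5).round(1)
r=(.5783,.0143)
for z in(.018,.027,.034): print(z,c((*r,z)))
print("black seated rect (333,263),(259,363): at .027", [ray("scene",((u+.5)/5.5-.5+200,(v+.5)/5.5-.5+180),.027).round(4) for u,v in((333,263),(259,363),(402,162))])
print(ray("scene",((402.5)/5.5-.5+200,(162.5)/5.5-.5+180),.034).round(4))
im=vision.capture("scene");a=im[195:240,245:300];cv2.imwrite("pics/z.png",cv2.resize(a,None,fx=13,fy=13,interpolation=cv2.INTER_CUBIC))
E
```

```text
0.018 [401.9 182.6]
0.027 [402.1 168.1]
0.034 [402.2 156.7]
black seated rect (333,263),(259,363): at .027 [array([0.5669, 0.0794, 0.027 ]), array([0.5563, 0.1432, 0.027 ]), array([0.5807, 0.0112, 0.027 ])]
[0.5763 0.0171 0.034 ]
```

View pics/z.png

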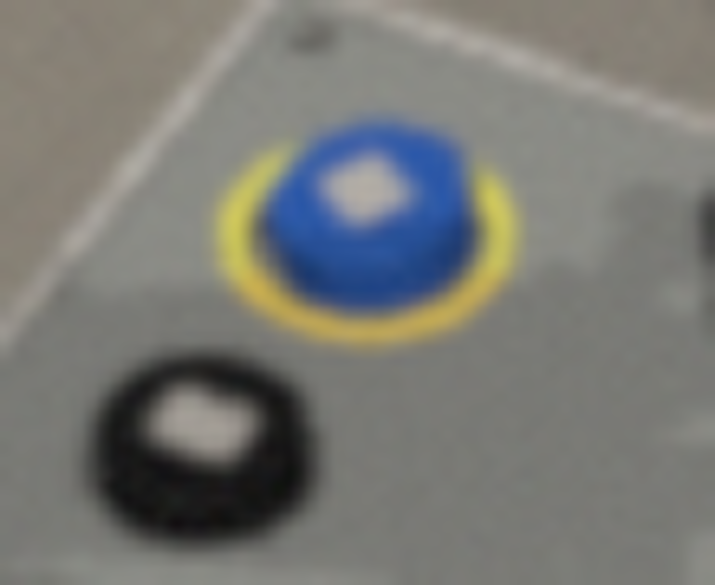

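Call:
{"fn": "apply_moves", "kwargs": {
  "rows": [
    {"dx": 1.5,"dy": 0.25,"dz": 0,"rx": 0,"ry": 0,"rz": 0,"fingers": 0.43},
    {"dx": 1.5,"dy": 0.25,"dz": 0,"rx": 0,"ry": 0,"rz": 0,"fingers": 0.43},
    {"dx": 1.5,"dy": 0.25,"dz": 0,"rx": 0,"ry": 0,"rz": 0,"fingers": 0.43},
    {"dx": 1.5,"dy": 0.25,"dz": 0,"rx": 0,"ry": 0,"rz": 0,"fingers": 0.43},
    {"dx": 0.6,"dy": 0.1,"dz": 0,"rx": 0,"ry": 0,"rz": 0,"fingers": 0.43},
    {"dx": 0.2,"dy": 0.1,"dz": 0,"rx": 0,"ry": 0,"rz": 0,"fingers": 0.43},
    {"dx": 0,"dy": 0,"dz": 0,"rx": 0,"ry": 0,"rz": 0,"fingers": 0.43},
    {"dx": 0,"dy": 0,"dz": 0,"rx": 0,"ry": 0,"rz": 0,"fingers": 0.43}
  ]
}}

```text
time: 16.25
tcp_pos: [0.5435, 0.0075, 0.0223]
tcp_rot: [3.139, 0.001, -1.398]
ft_force: [-0.3, 0.4, 0.2]
width: 0.0246
```

Call:
{"fn": "apply_moves", "kwargs": {
  "rows": [
    {"dx": 0.5,"dy": 0.1,"dz": 0,"rx": 0,"ry": 0,"rz": 0,"fingers": 0.43},
    {"dx": 0.3,"dy": 0,"dz": 0,"rx": 0,"ry": 0,"rz": 0,"fingers": 0.43},
    {"dx": 0.1,"dy": 0.1,"dz": 0,"rx": 0,"ry": 0,"rz": 0,"fingers": 0.43},
    {"dx": 0.1,"dy": 0,"dz": 0,"rx": 0,"ry": 0,"rz": 0,"fingers": 0.43},
    {"dx": 0.1,"dy": 0,"dz": 0,"rx": 0,"ry": 0,"rz": 0,"fingers": 0.43},
    {"dx": 0.1,"dy": 0,"dz": 0,"rx": 0,"ry": 0,"rz": 0,"fingers": 0.43},
    {"dx": 0,"dy": 0,"dz": 0,"rx": 0,"ry": 0,"rz": 0,"fingers": 0.43},
    {"dx": 0,"dy": 0,"dz": 0,"rx": 0,"ry": 0,"rz": 0,"fingers": 0.43}
  ]
}}

```text
time: 17.25
tcp_pos: [0.555, 0.0094, 0.0221]
tcp_rot: [3.137, 0.002, -1.398]
ft_force: [-0.5, 0.3, -0.4]
width: 0.0248
```

```bash
python3 snap.py 12;python3 - <<'E'
from h import *
im=vision.capture("scene");a=im[195:240,245:300];cv2.imwrite("pics/z2.png",cv2.resize(a,None,fx=13,fy=13,interpolation=cv2.INTER_CUBIC))
E
```

```text
[0.555  0.0094 0.0221] [ 3.137e+00  2.000e-03 -1.398e+00] [-0.4  0.6 -0.2] 17.35
```

View pics/z2.png

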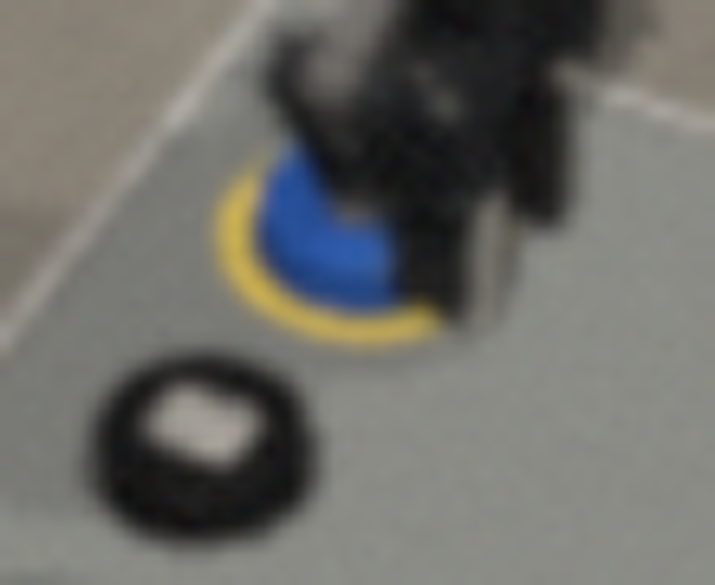

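Call:
{"fn": "apply_moves", "kwargs": {
  "rows": [
    {"dx": 0.1,"dy": 0,"dz": 0,"rx": 0,"ry": 0,"rz": 0,"fingers": 0.43},
    {"dx": -0.5,"dy": -0.1,"dz": 0,"rx": 0,"ry": 0,"rz": 0,"fingers": 0.43},
    {"dx": -1,"dy": -0.2,"dz": 0,"rx": 0,"ry": 0,"rz": 0,"fingers": 0.43},
    {"dx": -2,"dy": -0.3,"dz": 0,"rx": 0,"ry": 0,"rz": 0,"fingers": 0.43},
    {"dx": -2,"dy": -0.3,"dz": 0,"rx": 0,"ry": 0,"rz": 0,"fingers": 0.43},
    {"dx": -2,"dy": -0.3,"dz": 0,"rx": 0,"ry": 0,"rz": 0,"fingers": 0.43},
    {"dx": 0,"dy": 0,"dz": 0,"rx": 0,"ry": 0,"rz": 0,"fingers": 0.43},
    {"dx": 0,"dy": 0,"dz": 0,"rx": 0,"ry": 0,"rz": 0,"fingers": 0.43}
  ]
}}

```text
time: 18.4
tcp_pos: [0.4777, -0.0037, 0.023]
tcp_rot: [3.139, 0.001, -1.399]
ft_force: [0.2, 0.3, 0.0]
width: 0.0245
```

```bash
python3 snap.py 13;python3 - <<'E'
from h import *
im=vision.capture("scene");a=im[195:240,245:300];cv2.imwrite("pics/z3.png",cv2.resize(a,None,fx=13,fy=13,interpolation=cv2.INTER_CUBIC))
E
```

```text
[ 0.4776 -0.0037  0.0228] [ 3.139e+00  1.000e-03 -1.399e+00] [-0.1 -0.1 -0. ] 18.5
```

View pics/z3.png

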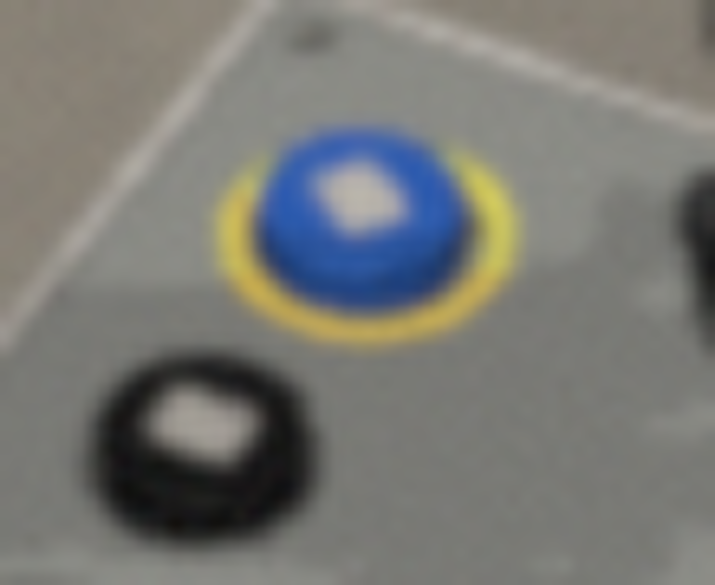

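Call:
{"fn": "apply_moves", "kwargs": {
  "rows": [
    {"dx": 0,"dy": 0,"dz": 2,"rx": 0,"ry": 0,"rz": 0,"fingers": 0.43},
    {"dx": 0,"dy": 0,"dz": 4,"rx": 0,"ry": 0,"rz": 0,"fingers": 0.43},
    {"dx": 0,"dy": 0,"dz": 5,"rx": 0,"ry": 0,"rz": 0,"fingers": 0.43},
    {"dx": 0,"dy": 0,"dz": 5,"rx": 0,"ry": 0,"rz": 0,"fingers": 0.43},
    {"dx": 0,"dy": -5,"dz": 2,"rx": 0,"ry": 0,"rz": 0,"fingers": 0.43},
    {"dx": 0,"dy": -5,"dz": 0,"rx": 0,"ry": 0,"rz": 0,"fingers": 0.43},
    {"dx": 0,"dy": -5,"dz": 0,"rx": 0,"ry": 0,"rz": 0,"fingers": 0.43},
    {"dx": 0,"dy": -5,"dz": 0,"rx": 0,"ry": 0,"rz": 0,"fingers": 0.43}
  ]
}}

```text
time: 19.55
tcp_pos: [0.4833, -0.2024, 0.2105]
tcp_rot: [-3.135, 0.0, -1.383]
ft_force: [0.3, 0.8, 0.7]
width: 0.0245
```

Call:
{"fn": "apply_moves", "kwargs": {
  "rows": [
    {"dx": 0,"dy": -5,"dz": 0,"rx": 0,"ry": 0,"rz": 0,"fingers": 0.43},
    {"dx": 0,"dy": -4,"dz": 0,"rx": 0,"ry": 0,"rz": 0,"fingers": 0.43},
    {"dx": 0,"dy": -2,"dz": 0,"rx": 0,"ry": 0,"rz": 0,"fingers": 0.43},
    {"dx": 0,"dy": 0,"dz": 0,"rx": 0,"ry": 0,"rz": 0,"fingers": 0.43},
    {"dx": 0,"dy": 0,"dz": 0,"rx": 0,"ry": 0,"rz": 0,"fingers": 0.43},
    {"dx": 0,"dy": 0,"dz": 0,"rx": 0,"ry": 0,"rz": 0,"fingers": 0.43},
    {"dx": 0,"dy": 0,"dz": 0,"rx": 0,"ry": 0,"rz": 0,"fingers": 0.43},
    {"dx": 0,"dy": 0,"dz": 0,"rx": 0,"ry": 0,"rz": 0,"fingers": 0.43}
  ]
}}

```text
time: 20.55
tcp_pos: [0.4851, -0.3131, 0.2103]
tcp_rot: [-3.133, 0.002, -1.379]
ft_force: [-0.8, -0.5, 0.8]
width: 0.0242
```

```bash
python3 snap.py 14; python3 - <<'E'
import cv2
from h import *
cv2.imwrite("pics/full.png",vision.capture("scene"))
E
```

```text
[ 0.485  -0.3134  0.2103] [-3.133e+00  2.000e-03 -1.380e+00] [-0.2 -0.3  0.3] 20.65
```

View pics/t14.png

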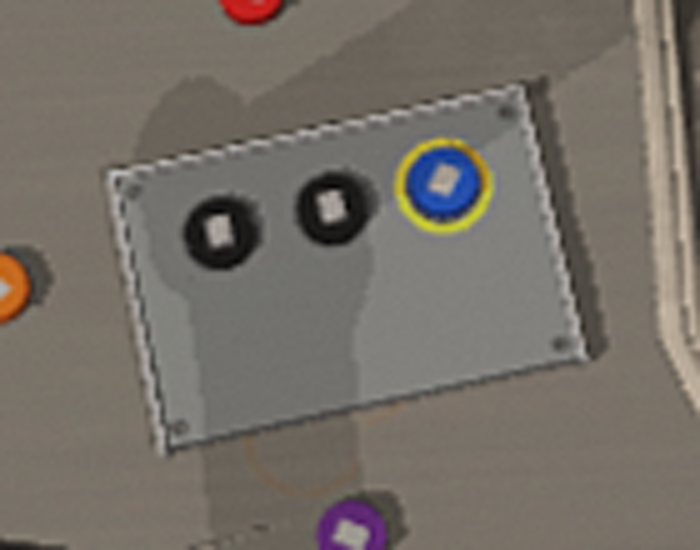

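View pics/full.png

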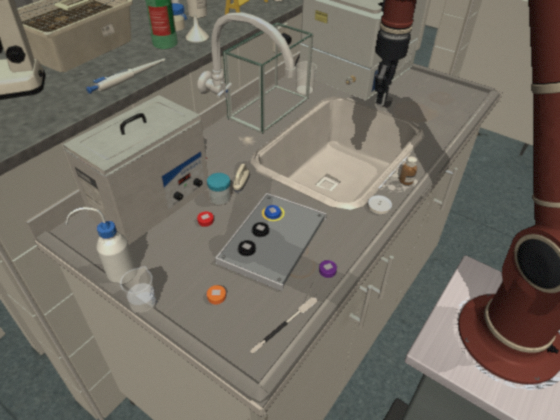

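The blue puck sits centred in the yellow ring: in the top crop it is at (446,182), with the ring at (445,186). It also reads level in the scene view. The black pucks and the bystanders are where they started, and the hand is clear.

```bash
python3 -c "
from station import bot
print(bot.job_done())"
```

```text
the job is handed in; nothing more can be done
None
```

The blue puck is in the yellow-ringed recess and, by the camera images, seated flat. I handed the job in at about 21 s; no verdict was reported.

I pushed it with the fingers set 24 mm apart so it nested between them. The first push went right along the near half of the deck. I then turned the hand 90° and pushed the puck away from the robot into the recess.

- **Failed check, mended:** after the first push the puck was still tilted, with its near edge on the deck rim. A second push about 3 mm further dropped it in.
- **Last checks:** the puck centre is within about 1 to 2 mm of the ring centre. Its top face stands at the height expected for a seated puck, roughly 16 px above the ring in the image, against 14.5 px predicted seated and 26 px if it were on the deck.
- **Everything else:** by eye, the black pucks and the bystanders are where they started. The hand is about 0.21 m up and clear of everything, and the last wrist force reading was under 1 N.

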